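# Switch the test console on with its key, then start it at the membrane key

## Robot

A 7-joint arm with a two-finger parallel gripper is mounted at the origin on a cart in front of the work surface, level with it; the furniture and walls round the work are solid. World frame = base frame: x ahead of the robot, y to its left, z up, the work surface at z = 0. Lengths are in m, angles in rad, forces in N, time in s.
With the tool pointing down it reaches from about 0.425 to 0.95 m from the base axis. Payload 4.7 kg.
Tool frame: the origin (TCP) lies between the finger pads; the fingertips stand 19 mm ahead of it and the grasp point (between the pads) is the TCP; z points along the fingers, y is the line along which they close (so a half turn about z gives the same grasp; the last joint's range is limited). The gripper opens to 85 mm and grips with 20 to 120 N. Pads are 22 mm wide; open, the fingers measure 114 mm over their backs; the gripper's body (76 mm by 85 mm) begins 54 mm behind the grasp point. The pads swing forward as they close: fully open they stand 13 mm farther back than shut.
Start: joints at [1.2, 0.469, -0.049, 1.532, 0.024, 1.141, -0.082], TCP at [0.226, -0.636, 0.25] pointing down, gripper open.
Joint ranges: [-2.59, 2.59], [-0.33, 1.99], [-1.39, 1.29], [0.1, 2.45], [-1.04, 4.18], [0.21, 1.99], [-2.66, 2.66]. Speed limits (rad/s): [2.57, 2.57, 3.14, 3.14, 3.14, 3.14, 3.14].

## Interface

Orientations are given as [roll, pitch, yaw] about the fixed x, y, z axes, in that order (R = Rz(yaw) Ry(pitch) Rx(roll)).
In Python, from cell import ctrl gives the robot as it stands.
- The arm moves only by the shell command python3 steer.py 'ROWS' [OPENING] [FORCE]. ROWS is rows parted by semicolons, their numbers by spaces, 1 to 12 of them, each of 6 numbers: dx, dy, dz in m, then a rotation vector rx, ry, rz in rad; each row is the pose to reach, as a shift and turn from the pose commanded when the command began, along the tool's axes at that moment; what a row does not reach only later rows make up. A row lasts 1/8 s, in which the tool goes at most 0.0625 m and 0.188 rad, less where a joint would pass 70% of its speed; a pose out of reach is approached as far as the arm can. OPENING is the finger opening in m, set as the command begins (- or left out keeps the last). The fingers move at their own pace and stop on an object; FORCE is the grip in N (left out, the last holds). Time passes only in rows, so rows that do not move let the fingers close. It prints the time, the measured TCP pose, the force, the opening and the grip force at its end.
- ctrl.sense(): the state, without advancing time (a new reading comes with each control period).
- ctrl.snapshot(name): name is "scene" or "top"; returns a dict with "pixels" (384x512x3 uint8, blue, green, red), "fx", "fy", "cx", "cy" (pixels), "eye" and "attitude" of the camera in the world. Camera axes: x right, y down, z forward; pixel columns grow to the right and rows downward; lengths in m; the calibration is good to about 2 mm. A picture is of the moment at which its call begins. There is no depth.
- ctrl.job_done(): hands the job in; it is judged then, once.
The state is a dict: "t": time; "q": joint angles; "qvel": joint speeds; "joint_efforts": joint torques, N m; "tool_pos": TCP position; "tool_rot": TCP orientation; "ft_force": force on the tool from outside, world axes, zero at the start; "ft_torque": the same for the moment, N m; "width": finger opening in m; "grip_force": force on a finger pad.
Only numpy, scipy, OpenCV 4.12 (cv2) and the standard library are available. Lean on these libraries where they do the work, as an engineer would, in place of code of your own. Each camera call takes 0.05 s, during which the arm holds its last target. There are 200 camera calls.

## Task

Take the key from its stand, put it fully into the console's lock and turn it clockwise to the stop to switch the console on. Then start it: with closed fingertips press the round membrane key (not the square ones, and not before the console is on) right down with about 12 N, never more than 25 N, hold it for a second and let go. Leave the key upright in the lock in the on position, and leave the other things on the desk where they are.

Things in the scene. Friction and masses are not known exactly. Their poses are not given: they have to be found in the camera images.
- console: Fixed grey flat instrument box, 160 (x) x 250 (y) x 40 mm high, on the desk. Origin at the centre of its underside; front is -x, +y its left, z up. Lock on the left part of its top, at (+20, +90) mm from its centre; display at the back; key row at (-35, y) mm with y = -85, -35, +15.
- lock_mouth (a point): Centre of the mouth of the lock's slot, 46 mm above the desk (6 mm above the console's top), on the lock's vertical turning axis. Its axes turn with the lock; the slot's long side lies along its x axis. Slot 15.5 x 6.5 mm with a 1.5 mm chamfer, 24 mm deep, straight down.
- lock (a joint): Angle of the lock cylinder in rad: 0 = off (slot along the console's x axis), growing clockwise seen from above, 1.3 = on, at the stop. It starts between 0 and 0.2. Stiff: stays where left (friction 0.04 N m).
- switch_key: The key: flat black grip 26 wide (x) x 9 thick (y) x 36 mm tall above a straight steel blade 14 (x) x 5 (y) mm, 20 mm long; 30 to 55 g. Both ways round are equal. Origin at the blade's lower tip; z up along the key; the grip spans z = 20 to 56 mm. It stands upright in its stand, blade in the slot, the grip resting on the stand's top; when fully in the lock its origin is 20 mm below the lock mouth.
- key_stand: Fixed aluminium block 40 (x) x 36 (y) x 45 mm high on a 56 x 52 x 6 mm foot, with a slot for the key along x (15.5 x 6.5 mm, 24 mm deep) in its top. Origin at the centre of its underside.
- round_key: The round membrane key, the one that starts the console: white round pad of 26 mm diameter. Origin on the console's flat top under the pad's centre, axes like the console's; the pad's top stands 4 to 8 mm above it (not told which: feel for it). The three keys stand in a row 50 mm apart; which place holds the round one changes.
- round_key_cap (a joint): Round key: its press travel downward in m, 0 at rest, 0.0015 fully down (then a hard stop). It starts to give at about 1.5 N, and is fully down at about 9 N; it springs back by itself.
- square_key_1: A white square membrane key, 24 mm pad; not to be pressed. Frame and height (4 to 8 mm proud) as for round_key.
- square_key_2: A white square membrane key, 24 mm pad; not to be pressed. Frame and height (4 to 8 mm proud) as for round_key.
- square_key_1_cap (a joint): Square key: its press travel downward in m, 0 at rest, 0.0015 fully down (then a hard stop). It starts to give at about 1.5 N, and is fully down at about 9 N; it springs back by itself.
- square_key_2_cap (a joint): Square key: its press travel downward in m, 0 at rest, 0.0015 fully down (then a hard stop). It starts to give at about 1.5 N, and is fully down at about 9 N; it springs back by itself.
- driver_a: Screwdriver with orange handle, 145 mm long, near the front edge of the desk; bystander. Origin at the centre of its underside.
- flux_tin: Round cream tin, 48 mm diameter, 22 mm high; bystander. Origin at the centre of its underside.
- screw_tray: Open tray of screws, 98x66x20 mm; bystander. Origin at the centre of its underside.
- tweezers: Steel tweezers, 118 mm long, lying flat near the front edge; bystander. Origin at the centre of its underside.

How it is judged:
On the way, in this order (a step that is already met when the one before it is completed fails the run):
1. the key is fully in the lock (z of switch_key in the frame of lock_mouth below -0.017 m and horizontal distance between switch_key and lock_mouth below 0.004 m and angle between switch_key's own z axis and vertical below 0.15 rad), for 0.1 s.
2. the lock is turned to on with the key in it (all of step 1 and value of joint lock above 1.15 rad), for 0.2 s.
3. the round key is pressed right down by the fingers with more than 7.5 N for 0.4 s (value of joint round_key_cap above 0.0011 m and contact force between round_key and the fingers above 7.5 N), for 0.4 s.
At the end, for the whole second after the job is handed in: The key stands in the lock: tip at least 17 mm below the mouth, within 4 mm of the axis, tilted less than 0.15 rad, at rest; the lock is at more than 1.15 rad; all three membrane keys are released (less than 0.5 mm down) (all of step 2 and linear speed of switch_key below 0.02 m/s and value of joint each of round_key_cap, square_key_1_cap, square_key_2_cap below 0.0005 m); the robot touches nothing.
It fails at once if the round key is pressed with more than 25 N (contact force between round_key and anything else above 25 N).
It fails at once if the round key is pressed (over 0.7 mm) before the console is switched on (value of joint round_key_cap above 0.0007 m and value of joint lock below 1.1 rad).
It fails at once if a square key is pressed (over 0.7 mm) (value of joint any of square_key_1_cap, square_key_2_cap above 0.0007 m).
It fails at once if a bystander is moved more than 20 mm (distance of any of driver_a, flux_tin, screw_tray, tweezers from where it was at the start of the episode above 0.02 m).
It also fails if it takes over 64 s, if anything falls off the work surface, if the arm or the gripper's body presses on something with over 40 N, if the wrist force passes 120 N, or if a joint passes its speed limit or range.

## Working session

There is one attempt and no reset: what is moved stays moved. The work goes in short steps, Python scripts to look and compute and a shell command to move; the robot and the scene stay as the last step left them, time stands still between calls to the robot, and variables do not carry over. Pictures are saved under pics/ and viewed, at most 10 in all, crops included, and the job is handed in when it is done.

```bash
ls; mkdir -p pics
python3 - <<'E'
from cell import ctrl
import cv2
s=ctrl.sense();print({k:s[k] for k in('t','tool_pos','tool_rot','width','ft_force')})
for n in('scene','top'):
    d=ctrl.snapshot(n);cv2.imwrite(f'pics/{n}0.png',d['pixels']);print(n,d['fx'],d['fy'],d['cx'],d['cy'],d['eye'],d['attitude'])
E
```

```text
cell.py
pics
steer.py
{'t': 0.0, 'tool_pos': array([ 0.22608484, -0.63542768,  0.24922661]), 'tool_rot': array([-3.13960527e+00,  9.22813498e-05,  3.41844520e-01]), 'width': 0.08565215105524683, 'ft_force': array([ 1.41556085,  0.77271766, -0.43947941])}
scene 479.1049183725506 479.1049183725506 253.96702550979364 181.54483583779165 [-0.11907941  0.71518699  0.58666157] [-2.06855037  0.0116823  -2.35625676]
top 471.57477804034556 471.57477804034556 259.18880857393447 194.83672462969108 [0.39264638 0.07625885 1.00785694] [-2.99861738 -0.00643104 -1.56095199]
```

View pics/top0.png

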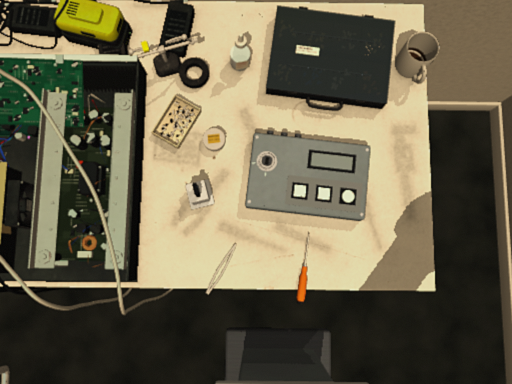

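View pics/scene0.png

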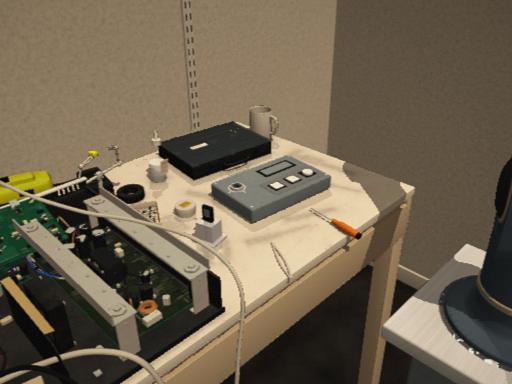

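The top view shows the console around (308,175), with the round key rightmost at (348,196) and the lock at (267,160). The key in its stand is at (199,190). I'll zoom in on both views.

```bash
cat > h.py <<'E'
import numpy as np,cv2
from cell import ctrl
from scipy.spatial.transform import Rotation as R
def cam(n):
    d=ctrl.snapshot(n);d['R']=R.from_euler('xyz',d['attitude']).as_matrix();return d
def ray(d,uv):
    return d['R']@np.array([(uv[0]-d['cx'])/d['fx'],(uv[1]-d['cy'])/d['fy'],1.])
def onz(d,uv,z):
    r=ray(d,uv);e=np.array(d['eye']);return e+r*(z-e[2])/r[2]
def proj(d,p):
    c=d['R'].T@(np.array(p)-d['eye']);return np.array([d['cx']+d['fx']*c[0]/c[2],d['cy']+d['fy']*c[1]/c[2]])
E
python3 - <<'E'
from h import *
a=cv2.imread('pics/top0.png');b=cv2.imread('pics/scene0.png')
f=lambda im,x,y,w,h,s:cv2.resize(im[y:y+h,x:x+w],None,fx=s,fy=s,interpolation=cv2.INTER_CUBIC)
c1=f(a,176,170,50,50,8);c2=f(a,240,125,50,50,8)
c3=f(b,185,195,50,60,6);c4=f(b,205,165,66,60,6)
t=np.hstack([c1,c2]);print(t.shape)
cv2.imwrite('pics/c1.png',t);cv2.imwrite('pics/c2.png',np.hstack([c3,c4]))
d=cam('top')
for uv in[(199,190),(267,160),(348,196)]:print(onz(d,uv,0.046))
E
```

```text
(400, 800, 3)
[0.53990927 0.19564482 0.046     ]
[0.60465872 0.05588717 0.046     ]
[ 0.53071891 -0.11175645  0.046     ]
```

View pics/c1.png

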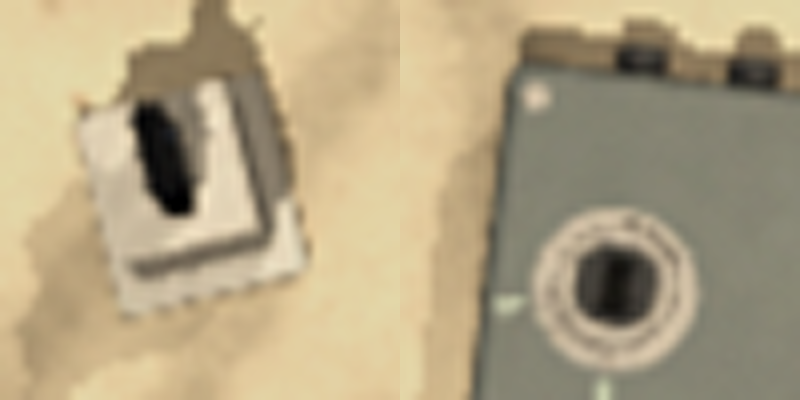

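View pics/c2.png

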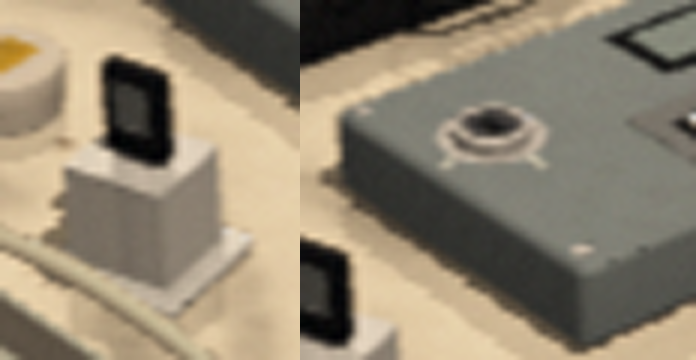

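Run:
```python
from h import *
d=cam('top');a=d['pixels'];s=cam('scene');b=s['pixels']
g=cv2.cvtColor(a,6).astype(float);gs=cv2.cvtColor(b,6).astype(float)
def cen(m,box):
    x,y,w,h=box;mm=np.zeros_like(m);mm[y:y+h,x:x+w]=m[y:y+h,x:x+w]
    n,l,st,c=cv2.connectedComponentsWithStats(mm.astype(np.uint8));i=1+np.argmax(st[1:,4]);return c[i],st[i],(l==i)
# white pads
P=[]
for bx in[(290,180,19,20),(315,182,19,20),(339,186,19,20)]:
    c,st,_=cen((g>175).astype(np.uint8),bx);p=onz(d,c,.046);P.append(p);print('pad',c,st,p)
v=P[0]-P[2];yaw=np.arctan2(-v[0],v[1]);print('row len',np.linalg.norm(v),'yaw',yaw)
# lock
for D,G,bx in((d,g,(257,150,20,20)),(s,gs,(225,178,24,18))):
    c,st,m=cen((G<75).astype(np.uint8),bx);print('lock',c,st,onz(D,c,.046))
x=np.array([np.cos(yaw),np.sin(yaw),0]);y=np.array([-np.sin(yaw),np.cos(yaw),0])
c0=P[0]-x*-.035-y*.015;print('centre from pads',c0,'lock pred',c0+.02*x+.09*y)
# console corners check
for sx in(1,-1):
  for sy in(1,-1):
    p=c0+x*.08*sx+y*.125*sy;p[2]=.04;print('corner top/scene',sx,sy,proj(d,p),proj(s,p))
print(g[153:168,260:275].astype(int))
print('key'); c,st,m=cen((g<60).astype(np.uint8),(190,178,14,24));pts=np.argwhere(m)[:,::-1].astype(np.float32);print(c,st,cv2.minAreaRect(pts))
for D,G,bx in((d,g,(190,178,14,24)),(s,gs,(198,200,20,25))):
    print(bx);x0,y0,w,h=bx;print(G[y0:y0+h,x0:x0+w].astype(int))
```

```text
pad [299.6097561  190.29268293] [294 185  12  12 123] [ 0.54154744 -0.01192644  0.046     ]
pad [323.65853659 192.94308943] [318 187  12  12 123] [ 0.53655107 -0.06157017  0.046     ]
pad [347.82568807 195.7706422 ] [343 190  11  12 109] [ 0.53119295 -0.11140461  0.046     ]
row len 0.10001560359301974 yaw -0.10371458595255359
lock [266.28787879 160.24242424] [262 156   9   9  66] [0.60412639 0.05736671 0.046     ]
lock [236.80952381 185.19047619] [233 184   8   4  21] [0.60526968 0.05629918 0.046     ]
centre from pads [ 0.57480643 -0.03046935  0.046     ] lock pred [0.60401655 0.05697646 0.046     ]
corner top/scene 1 1 [253.11712226 131.43788558] [210.0877523  182.96291175]
corner top/scene 1 -1 [370.8685058  144.68372342] [287.52754388 153.88197072]
corner top/scene -1 1 [244.2000703  206.10661384] [252.24103103 210.18025024]
corner top/scene -1 -1 [364.68740303 219.85140798] [331.99706201 175.17209322]
[[165 188 193 185 165 171 175 173 147 145 166 158 175 157 131]
 [187 185 165 168 168 168 176 192 187 178 170 141 160 181 158]
 [190 182 174 174 145 116 121 141 151 157 179 169 145
[... 3791 characters left out ...]
 171 206
  205 202]
 [208 208 205 178 107  21   6  10  19  26  39  36  20   7  16  81 172 205
  203 199]
 [204 208 177 131  77  16   4   7   9  10  10  16  11   8  11  60 166 210
  209 208]
 [202 207 204 169 108  57  17   8   6   7   8   7   6  11   9  55 165 212
  212 211]
 [206 208 211 210 207 169  89  45  25  13   9   7   8   4   8  60 167 211
  212 211]
 [209 209 210 212 215 196 158 124  93  63  37  24  12  10  29 121 192 211
  211 207]
 [208 208 211 213 214 195 174 169 168 160 129  89  65  62  84 167 210 214
  211 192]
 [167 197 209 211 212 195 174 171 174 177 177 166 163 168 170 183 200 210
  184 149]
 [116 123 139 159 176 177 171 171 175 178 181 179 175 178 177 179 186 169
  139 129]]
```

Run:
```python
from h import *
d=cam('top');s=cam('scene');g=cv2.cvtColor(d['pixels'],6).astype(float)
T=[(80,115),(225,78),(265,240),(130,265)];T=[(x/8+175.56,y/8+169.56) for x,y in T]
S=[(65,168),(163,190),(215,145)];S=[(x/6+184.6,y/6+194.6) for x,y in S]
K=[(108,150),(170,165)];K=[(x/6+184.6,y/6+194.6) for x,y in K]
for h in(.045,.051):
    t=np.array([onz(d,u,h) for u in T]);q=np.array([onz(s,u,h) for u in S]);k=np.array([onz(s,u,h) for u in K])
    print(h,'top',t.mean(0),[np.linalg.norm(t[i]-t[i-1]).round(4) for i in range(4)],'yaws',[np.arctan2(*(a)[1::-1]).round(3) for a in(t[0]-t[3],t[1]-t[2])],[np.arctan2(-a[0],a[1]).round(3) for a in(t[0]-t[1],t[3]-t[2])])
    print(' scene',(q[0]+q[2])/2,np.linalg.norm(q[0]-q[1]),np.linalg.norm(q[2]-q[1]),'yaw',np.arctan2(*(q[0]-q[1])[1::-1]))
    a=k[0]-k[1];y=np.arctan2(a[1],a[0]);print(' key',np.linalg.norm(a),y,k.mean(0)-.0045*np.array([-np.sin(y),np.cos(y),0]))
# key top face corners top view (z=h+.036): left edge line of blob
M=(g[178:202,190:204]<60).astype(np.uint8)
# slot
sub=g[156:165,260:273];w=np.clip(55-sub,0,None);ys,xs=np.mgrid[156:165,260:273];W=w.sum();cx,cy=(w*xs).sum()/W,(w*ys).sum()/W
C=np.cov(np.vstack([xs.ravel(),ys.ravel()]),aweights=w.ravel());e,V=np.linalg.eigh(C);v=V[:,1];v=v*np.sign(-v[1])
p=onz(d,(cx,cy),.046);r=onz(d,(cx+v[0]*5,cy+v[1]*5),.046);a=r-p;print('slot',cx,cy,p,'yaw',np.arctan2(a[1],a[0]),np.sqrt(e))
```

```text
0.045 top [0.5372255  0.19892083 0.045     ] [np.float64(0.0414), np.float64(0.0385), np.float64(0.0437), np.float64(0.0352)] yaws [np.float64(0.347), np.float64(0.264)] [np.float64(0.266), np.float64(0.196)]
 scene [0.53921799 0.19985825 0.045     ] 0.037343747082964736 0.031780421991908864 yaw 0.3998034367693473
 key 0.02420722044643689 0.3696834936614384 [0.54073766 0.19645876 0.045     ]
0.051 top [0.53632456 0.19815647 0.051     ] [np.float64(0.0411), np.float64(0.0383), np.float64(0.0434), np.float64(0.035)] yaws [np.float64(0.347), np.float64(0.264)] [np.float64(0.266), np.float64(0.196)]
 scene [0.53192602 0.20556656 0.051     ] 0.03693008937710431 0.03142838938995174 yaw 0.39980343676934715
 key 0.023939076404735 0.36968349366144004 [0.53344686 0.20215825 0.051     ]
slot 266.5272727272727 160.42937062937062 [0.60373442 0.05686501 0.046     ] yaw -0.1359198464012098 [0.9930152  2.14789308]
```

```bash
cat > off.py <<'E'
import sys
from h import *
# world target x y z yaw -> shift in tool axes, rotvec in tool axes (yaw raw, or '-' to keep)
def off(x,y,z,yaw=None):
    s=ctrl.sense();M=R.from_euler('xyz',s['tool_rot']);p=M.inv().apply(np.array([x,y,z])-s['tool_pos'])
    r=(M.inv()*R.from_euler('xyz',[np.pi,0,yaw])).as_rotvec() if yaw is not None else np.zeros(3)
    print(np.round(np.r_[p,r],4))
if __name__=='__main__':off(*map(float,sys.argv[1:]))
E
python3 off.py .45 -.25 .25 1.9; python3 steer.py 2>&1 | head -5
```

```text
[ 3.4010e-01 -2.8850e-01  2.0000e-04 -3.0000e-04 -3.0000e-04 -1.5581e+00]
Traceback (most recent call last):
  File "steer.py", line 5, in <module>
    connect(sys.argv[1:4])
    ~~~~~~~^^^^^^^^^^^^^^^
TypeError: make.<locals>.jog() missing 1 required positional argument: 'text'
```

```bash
python3 steer.py '0.038 -0.032 0 0 0 -0.17; 0.076 -0.064 0 0 0 -0.35; 0.113 -0.096 0 0 0 -0.52; 0.151 -0.128 0 0 0 -0.69; 0.189 -0.16 0 0 0 -0.87; 0.227 -0.192 0 0 0 -1.04; 0.264 -0.224 0 0 0 -1.21; 0.302 -0.256 0 0 0 -1.38; 0.34 -0.288 0 0 0 -1.56' 0.06 ; python3 off.py .539 .1975 .13 3.41
```

```text
t: 1.48
tool_pos: [0.4507, -0.2493, 0.2506]
tool_rot: [3.141, 0.001, 1.907]
ft_force: [1.3, -0.7, -0.3]
width: 0.0599
grip_force: 0.0
[ 3.9270e-01  2.3090e-01  1.2040e-01 -4.0000e-04  9.0000e-04 -1.5026e+00]
```

```bash
python3 steer.py '0.044 0.026 0 0 0 -0.17; 0.088 0.052 0 0 0 -0.34; 0.132 0.078 0 0 0 -0.5; 0.176 0.104 0 0 0 -0.67; 0.22 0.13 0 0 0 -0.84; 0.264 0.155 0.02 0 0 -1.0; 0.308 0.181 0.05 0 0 -1.17; 0.352 0.206 0.09 0 0 -1.34; 0.393 0.231 0.12 0 0 -1.5; 0.393 0.231 0.12 0 0 -1.5' 0.06 ; python3 off.py .539 .1975 .071 -2.873
python3 - <<'E'
from h import *
print(ctrl.sense()['q'])
s=cam('scene')['pixels'];cv2.imwrite('pics/s1.png',cv2.resize(s[130:290,120:320],None,fx=4,fy=3.75))
E
```

```text
t: 2.72
tool_pos: [0.5389, 0.2001, 0.1279]
tool_rot: [3.138, -0.004, -2.875]
ft_force: [0.1, 0.3, 0.5]
width: 0.0598
grip_force: 0.0
[ 0.0004 -0.0028  0.0569  0.0036 -0.0041 -0.0017]
[ 0.19983529  0.6001598  -0.8596055   1.85607109  0.54962894  0.94578892
  0.92818335]
```

View pics/s1.png

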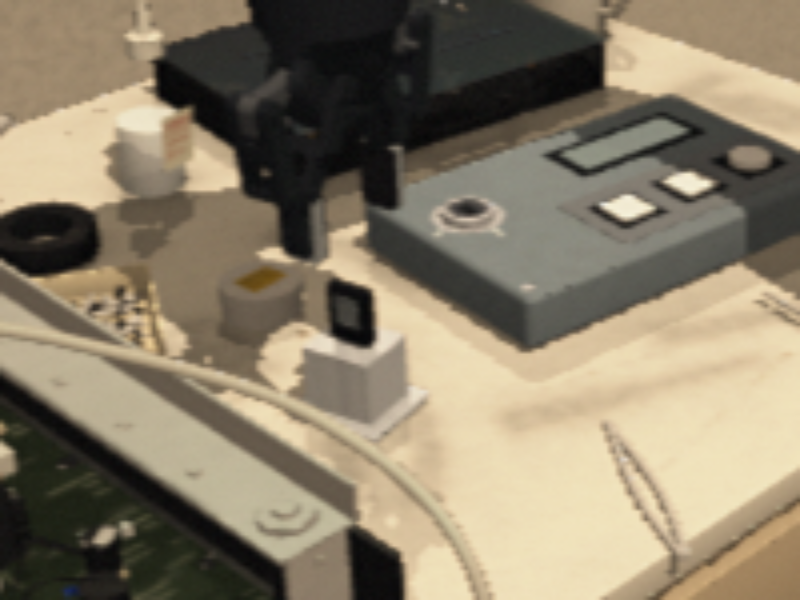

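The fingers straddle the point above the key, which is at about (352,310) in this crop. Descending.

```bash
python3 steer.py '0 -0.003 0.02 0.003 -0.003 0; 0 -0.003 0.045 0.003 -0.003 0; 0 -0.003 0.057 0.003 -0.003 0; 0 -0.003 0.057 0.003 -0.003 0' 0.04; python3 steer.py '0 0 0 0 0 0;0 0 0 0 0 0' 0.02; python3 steer.py '0 0 0 0 0 0;0 0 0 0 0 0;0 0 0 0 0 0;0 0 0 0 0 0' 0.0 20
```

```text
t: 3.28
tool_pos: [0.5414, 0.1917, 0.0727]
tool_rot: [-3.138, 0.002, -2.883]
ft_force: [-0.3, 1.0, -0.3]
width: 0.0402
grip_force: 0.0
t: 3.52
tool_pos: [0.5421, 0.1936, 0.0742]
tool_rot: [-3.139, 0.005, -2.881]
ft_force: [-0.4, 0.8, 0.5]
width: 0.0201
grip_force: 0.2
t: 4.03
tool_pos: [0.5407, 0.1988, 0.0744]
tool_rot: [3.136, 0.007, -2.878]
ft_force: [-2.7, 9.0, -2.0]
width: 0.0088
grip_force: 19.4
```

```bash
python3 steer.py '0 0.002 0 0 0 0;0 0.002 0 0 0 0;0 0.002 0 0 0 0;0 0.002 0 0 0 0'
python3 - <<'E'
from h import *
s=ctrl.sense();print(s['tool_pos'],s['ft_force'],s['qvel'].round(3))
d=cam('top');s=ctrl.sense();print(s['tool_pos'],s['ft_force'],s['ft_torque'])
E
```

```text
t: 4.53
tool_pos: [0.5406, 0.1992, 0.0742]
tool_rot: [3.138, 0.006, -2.879]
ft_force: [-0.2, 6.9, -2.1]
width: 0.0084
grip_force: 19.7
[0.54058522 0.19923888 0.07423789] [-0.22224659  6.94611409 -2.06404211] [-0.001 -0.003  0.    -0.002  0.    -0.    -0.   ]
[0.54061914 0.19926736 0.07425535] [-1.32139606  6.62507178 -0.85639268] [1.5430408  0.31065119 0.00209817]
```

```bash
python3 steer.py '0 0.005 0 0 0 0;0 0.005 0 0 0 0;0 0.005 -0.02 0 0 0;0 0.005 -0.05 0 0 0;0 0.005 -0.08 0 0 0; 0 0.005 -0.08 0 0 0; 0 0.005 -0.08 0 0 0' 0 60; python3 off.py .6037 .0568 .115 2.99
```

```text
t: 5.45
tool_pos: [0.5391, 0.1993, 0.1532]
tool_rot: [-3.138, 0.002, -2.882]
ft_force: [-0.2, -0.8, -0.3]
width: 0.0077
grip_force: 62.9
[-0.0257 -0.1542  0.0389 -0.0035  0.0029  0.4112]
```

```bash
python3 steer.py '-0.007 -0.04 0 0 0 0.12; -0.013 -0.08 0 0 0 0.24; -0.02 -0.12 0.01 0 0 0.34; -0.025 -0.154 0.025 -0.003 0.003 0.41; -0.025 -0.154 0.038 -0.003 0.003 0.41; -0.025 -0.154 0.038 -0.003 0.003 0.41; -0.025 -0.154 0.038 -0.003 0.003 0.41'; python3 off.py .6037 .0568 .115 2.99
python3 - <<'E'
from h import *
d=cam('scene');s=d['pixels'];x0,y0=205,130
cv2.imwrite('pics/s2.png',cv2.resize(s[y0:y0+75,x0:x0+80],None,fx=8,fy=8,interpolation=2))
p=ctrl.sense()['tool_pos'];print(p,'tip pred',proj(d,p-[0,0,.0492]),'mouth',proj(d,[.6037,.0568,.046]))
E
```

```text
t: 6.32
tool_pos: [0.603, 0.0595, 0.1159]
tool_rot: [3.14, 0.0, 2.995]
ft_force: [-0.2, -0.1, -1.0]
width: 0.0078
grip_force: 62.9
[-0.0011 -0.0025  0.0009  0.0018  0.0001  0.0046]
[0.6032292  0.05940693 0.11629217] tip pred [236.1693712  177.95322189] mouth [237.11403217 185.4913119 ]
```

View pics/s2.png

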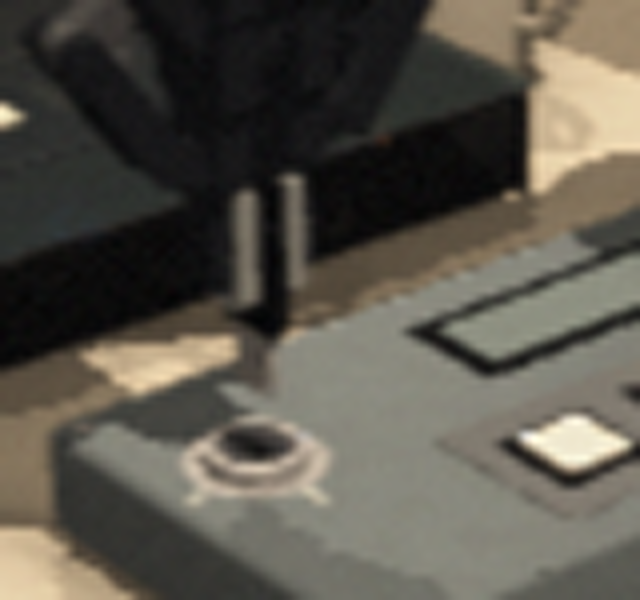

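```bash
python3 off.py .6056 .0565 .099 2.995
```

```text
[-0.0028 -0.0026  0.0173  0.0017  0.0008 -0.0005]
```

```bash
python3 steer.py '-0.003 -0.003 0 0.002 0 0;-0.003 -0.003 0.008 0.002 0 0;-0.003 -0.003 0.017 0.002 0 0;-0.003 -0.003 0.017 0.002 0 0;-0.003 -0.003 0.017 0.002 0 0'; python3 off.py .6056 .0565 .089 2.995
```

```text
t: 7.0
tool_pos: [0.6059, 0.0544, 0.0987]
tool_rot: [-3.14, 0.0, 2.992]
ft_force: [0.1, 0.7, -0.7]
width: 0.008
grip_force: 62.9
[ 0.0006  0.0021  0.0097 -0.0012  0.0002 -0.003 ]
```

```bash
python3 steer.py '0.001 0.002 0 0 0 0;0.001 0.002 0 0 0 0;0.001 0.002 0 0 0 0'; python3 steer.py '0 0 0.003 0 0 0;0 0 0.007 0 0 0;0 0 0.01 0 0 0;0 0 0.01 0 0 0'; python3 off.py .6056 .0565 .089 2.995
```

```text
t: 7.38
tool_pos: [0.6053, 0.0564, 0.099]
tool_rot: [-3.14, 0.001, 2.992]
ft_force: [-0.1, -0.4, 0.1]
width: 0.008
grip_force: 62.9
t: 7.88
tool_pos: [0.6059, 0.0566, 0.0887]
tool_rot: [-3.141, 0.002, 2.992]
ft_force: [2.5, 0.2, -1.7]
width: 0.0078
grip_force: 62.6
[ 0.0003 -0.0001 -0.0003 -0.0003  0.0017 -0.0031]
```

```bash
python3 steer.py '-0.001 0 0.003 0 0 0;-0.001 0 0.007 0 0 0;-0.001 0 0.01 0 0 0;-0.001 0 0.013 0 0 0;-0.001 0 0.014 0 0 0;-0.001 0 0.014 0 0 0'; python3 off.py .6056 .0565 .075 2.995
```

```text
t: 8.62
tool_pos: [0.6061, 0.0566, 0.075]
tool_rot: [-3.141, 0.0, 2.992]
ft_force: [0.6, 2.6, 1.5]
width: 0.0078
grip_force: 63.2
[ 0.0005 -0.0002 -0.     -0.0009  0.0003 -0.0029]
```

```bash
python3 steer.py '0 0 0 0 0 0.15;0 -0.001 0 0 0 0.3;0 -0.001 0 0 0 0.45;0 -0.001 0 0 0 0.6;0 -0.001 0 0 0 0.75;0.001 -0.002 0 0 0 0.9;0.001 -0.002 0 0 0 1.05;0.001 -0.002 0 0 0 1.2;0.001 -0.002 0 0 0 1.25;0.001 -0.002 0 0 0 1.25'; python3 -c "
from h import *
s=ctrl.sense();print(s['ft_force'],s['ft_torque'],s['q'])"
```

```text
t: 9.88
tool_pos: [0.6054, 0.0563, 0.075]
tool_rot: [3.14, -0.001, 1.743]
ft_force: [0.1, 5.2, -0.8]
width: 0.0077
grip_force: 62.9
[ 0.07679049  5.17764318 -0.84588404] [ 1.18177589 -0.35125318  0.0285193 ] [ 0.12453813  0.59154926 -0.39051322  1.83141534  0.30697925  0.77621233
 -0.25406751]
```

```bash
python3 steer.py '0.0015 0 0 0 0 0.04;0.0015 0 0 0 0 0.08;0.0015 0 0 0 0 0.12;0.0015 0 0 0 0 0.12;0.0015 0 0 0 0 0.12'; python3 -c "
from h import *
s=ctrl.sense();print(s['ft_force'],s['ft_torque'],s['q'])"
```

```text
t: 10.5
tool_pos: [0.6052, 0.0565, 0.075]
tool_rot: [3.14, 0.0, 1.621]
ft_force: [3.1, 4.0, -0.3]
width: 0.0079
grip_force: 62.9
[ 3.09026183  4.04621064 -0.33220498] [ 1.05477952 -0.67143787  0.02711569] [ 0.10103626  0.58631678 -0.35907422  1.83297915  0.28368274  0.77117069
 -0.35766298]
```

```bash
python3 steer.py '0 0 0 0 0 0.04;0 0 0 0 0 0.08;0 0 0 0 0 0.1;0 0 0 0 0 0.1;0 0 0 0 0 0.1'; python3 -c "
from h import *
s=ctrl.sense();print(s['ft_force'],s['ft_torque'],s['q'])"
```

```text
t: 11.12
tool_pos: [0.6051, 0.0565, 0.075]
tool_rot: [3.14, 0.001, 1.523]
ft_force: [3.2, 5.0, -0.5]
width: 0.0078
grip_force: 63.0
[ 3.2037679   5.01758647 -0.53923273] [ 1.10199525 -0.58175725  0.35130176] [ 0.08274366  0.58252734 -0.33407985  1.83416422  0.26438204  0.7669913
 -0.43983995]
```

```bash
python3 steer.py '0.002 0.001 0 0 0 -0.05;0.002 0.001 0 0 0 -0.05;0.002 0.001 0 0 0 -0.05' 0 30;  python3 steer.py '0 0 0 0 0 0;0 0 0 0 0 0;0 0 0 0 0 0;0 0 0 0 0 0' 0.05; python3 steer.py '0 0 -0.03 0 0 0;0 0 -0.07 0 0 0;0 0 -0.12 0 0 0;0 0.05 -0.13 0 0 0; 0 0.05 -0.13 0 0 0'; python3 steer.py '-0.05 -0.055 0 0 0 0; -0.1 -0.1 0 0 0 0; -0.145 -0.14 0 0 0 0; -0.145 -0.14 0 0 0 0; -0.145 -0.14 0 0 0 0' 0
python3 - <<'E'
from h import *
ims=[]
for n,x0,y0,w,h in(('top',250,125,130,100),('scene',200,140,130,100)):
    d=cam(n);im=d['pixels'];ims.append(cv2.resize(im[y0:y0+h,x0:x0+w],None,fx=3.07,fy=3.07,interpolation=2)[:, :400])
cv2.imwrite('pics/s3.png',np.hstack(ims)); print(np.hstack(ims).shape)
E
```

```text
t: 11.5
tool_pos: [0.6054, 0.0567, 0.0749]
tool_rot: [-3.141, 0.003, 1.57]
ft_force: [-0.6, -0.8, 3.8]
width: 0.0077
grip_force: 63.6
t: 12.0
tool_pos: [0.6057, 0.0577, 0.0747]
tool_rot: [-3.142, 0.001, 1.572]
ft_force: [0.1, 0.0, -0.2]
width: 0.0501
grip_force: 0.0
t: 12.62
tool_pos: [0.6588, 0.0576, 0.2061]
tool_rot: [3.137, 0.001, 1.57]
ft_force: [-1.0, -0.3, -0.1]
width: 0.05
grip_force: 0.0
t: 13.25
tool_pos: [0.515, -0.0876, 0.2048]
tool_rot: [-3.141, 0.001, 1.57]
ft_force: [1.6, 0.4, 0.3]
width: 0.0002
grip_force: 0.0
(307, 798, 3)
```

View pics/s3.png

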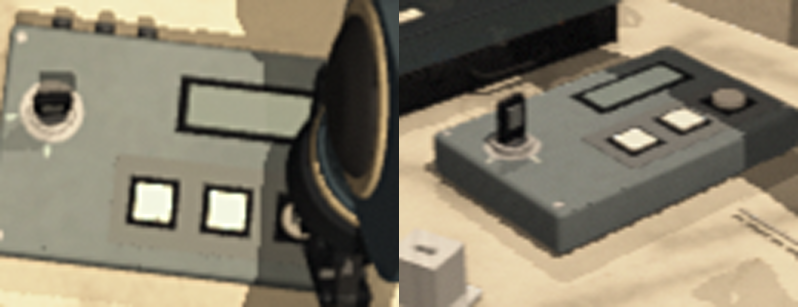

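The key stands upright in the lock, at about (53,100) in the top crop and (510,120) in the scene crop. I'll measure its angle and work out the shift to the round key.

```bash
python3 - <<'E'
from h import *
d=cam('top');g=cv2.cvtColor(d['pixels'],6).astype(int);print(g[148:168,258:277])
s=cam('scene');G=cv2.cvtColor(s['pixels'],6).astype(int);print(G[168:194,228:246])
x,y=.604,.0568
for c in(-1.404,-1.25):
    a=np.array([np.cos(c),np.sin(c),0]);n=np.array([-a[1],a[0],0])
    print(c,[(proj(d,np.array([x,y,.082])+i*.013*a+j*.0045*n)).round(1).tolist() for i,j in((1,1),(1,-1),(-1,-1),(-1,1))])
E
python3 off.py .5312 -.1114 .12
```

```text
[[154 154 154 155 142 112 112 112 114 114 115 116 118 117 117 133 157 157
  155]
 [155 155 156 155 136  84  81  83  81  81  83  84  85  85  85  96 132 157
  157]
 [155 154 156 155 137  83  82  84  84  84  86  85  85  85  83  84 115 159
  158]
 [155 154 154 157 144 103 111 117 118 119 117 107  96  93  84  84 114 159
  158]
 [154 152 166 192 188 131 130 135 136 135 134 129 124 117  98  84 113 158
  159]
 [153 166 196 208 168 134 131 131 133 134 131 127 137 134 121 101 111 154
  156]
 [164 195 222 204 117 104 108 104  95  94  93  91  98  97  97 109 132 155
  154]
 [191 217 212 146  55  49  56  54  41  40  41  43  43  42  60 136 198 178
  155]
 [221 221 175  63  16  20  22  24  23  22  25  25  25  24  33 107 194 208
  174]
 [227 217 157  33  20  30  28  29  29  28  27  26  27  22  20  78 176 217
  183]
 [227 222 174  36  17  23  25  24  21  18  17  19  17  10  19  96 192 225
  200]
 [218 197 154  26   3  22  45  58  52  40  41  48  40   5  21 115 206 226
  209]
 [198 180 162  33   0  34  70  75  71  67  67  66  44   8  46 129 200 225
  212]
 [191 175 167  68  10  21  46  46  45  47  46  
[... 1964 characters left out ...]
162 137  93  86  84  73  86 103 133 154 149 154 181 181]
 [181 188 143  95 114 134 147 158 158 146 148 156 138 123 132 160 187 171]
 [161 185 173 129 101 104 116 123 129 133 134 135 128 132 153 180 179 151]
 [136 164 186 176 153 135 125 119 124 135 137 135 144 157 175 182 159 134]
 [136 164 175 170 162 157 160 160 163 161 156 151 144 139 154 186 185 150]
 [163 182 163 138 128 118 122 124 125 121 119 115 114 114 127 140 169 172]
 [134 142 135 131 131 118 109 113 111 111 112 111 112 122 131 132 137 137]]
-1.404 [[273.0, 153.3], [273.7, 157.6], [260.9, 159.6], [260.2, 155.3]]
-1.25 [[272.4, 152.4], [273.8, 156.6], [261.5, 160.5], [260.1, 156.3]]
[-0.0261  0.0141  0.085   0.      0.      0.    ]
```

```bash
python3 steer.py '-0.026 0.014 0.04 0 0 0;-0.026 0.014 0.09 0 0 0;-0.026 0.014 0.12 0 0 0;-0.026 0.014 0.12 0 0 0;-0.026 0.014 0.12 0 0 0' 0 40; python3 off.py .5312 -.1114 .069
```

```text
t: 14.08
tool_pos: [0.5314, -0.1124, 0.086]
tool_rot: [3.139, 0.001, 1.573]
ft_force: [0.6, 0.8, 0.3]
width: 0.0
grip_force: 0.0
[ 0.0011 -0.0002  0.017   0.      0.      0.    ]
```

```bash
python3 steer.py '0.001 0 0.006 0 0 0;0.001 0 0.012 0 0 0;0.001 0 0.016 0 0 0;0.001 0 0.016 0 0 0'; python3 steer.py '0 0 0.001 0 0 0;0 0 0.002 0 0 0;0 0 0.002 0 0 0;0 0 0.002 0 0 0';python3 steer.py '0 0 0.001 0 0 0;0 0 0.002 0 0 0;0 0 0.002 0 0 0;0 0 0.002 0 0 0'
```

```text
t: 14.58
tool_pos: [0.5297, -0.1123, 0.0687]
tool_rot: [-3.141, 0.001, 1.572]
ft_force: [0.8, 1.3, 0.1]
width: -0.0002
grip_force: 0.0
t: 15.08
tool_pos: [0.53, -0.1123, 0.0671]
tool_rot: [3.141, 0.001, 1.572]
ft_force: [0.2, 0.1, 0.1]
width: -0.0002
grip_force: 0.0
t: 15.58
tool_pos: [0.5301, -0.1123, 0.0653]
tool_rot: [3.141, 0.002, 1.572]
ft_force: [-1.8, 0.2, 5.4]
width: 0.0001
grip_force: 2.3
```

```bash
python3 steer.py '0 0 0.001 0 0 0;0 0 0.001 0 0 0;0 0 0.001 0 0 0'
```

```text
t: 15.95
tool_pos: [0.5301, -0.1123, 0.0646]
tool_rot: [3.141, 0.002, 1.572]
ft_force: [-2.6, -0.1, 8.5]
width: 0.0002
grip_force: 4.0
```

```bash
python3 steer.py '0 0 0.001 0 0 0;0 0 0.001 0 0 0;0 0 0.001 0 0 0'
```

```text
t: 16.32
tool_pos: [0.5302, -0.1123, 0.0644]
tool_rot: [3.141, 0.002, 1.572]
ft_force: [-4.0, -0.1, 13.9]
width: 0.0003
grip_force: 6.9
```

Fully down at about 13 N. I'll hold for a second, then release and retreat.

```bash
python3 steer.py '0 0 0 0 0 0;0 0 0 0 0 0;0 0 0 0 0 0;0 0 0 0 0 0;0 0 0 0 0 0;0 0 0 0 0 0;0 0 0 0 0 0;0 0 0 0 0 0;0 0 0 0 0 0'; python3 steer.py '0 0 -0.01 0 0 0;0 0 -0.04 0 0 0;0 0 -0.09 0 0 0;-0.05 0 -0.14 0 0 0;-0.1 0 -0.15 0 0 0;-0.15 0 -0.15 0 0 0;-0.15 0 -0.15 0 0 0;-0.15 0 -0.15 0 0 0'
python3 - <<'E'
from h import *
ims=[]
for n,x0,y0,w,h in(('top',150,110,230,190),('scene',180,130,160,132)):
    im=cam(n)['pixels'];ims.append(cv2.resize(im[y0:y0+h,x0:x0+w],(400,330),interpolation=2))
cv2.imwrite('pics/s4.png',np.hstack(ims))
E
```

```text
t: 17.45
tool_pos: [0.5302, -0.1123, 0.0644]
tool_rot: [3.141, 0.002, 1.572]
ft_force: [-3.5, 0.9, 14.2]
width: -0.0001
grip_force: 6.9
t: 18.45
tool_pos: [0.5299, -0.2612, 0.2127]
tool_rot: [-3.141, -0.0, 1.572]
ft_force: [-0.3, 0.2, 0.0]
width: -0.0
grip_force: 0.0
```

View pics/s4.png

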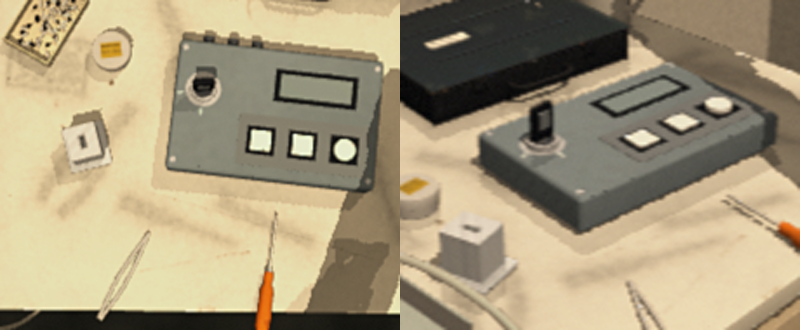

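The key stands upright and turned in the lock at (204,82). All three keys are up and the bystanders haven't moved. Handing in.

```bash
python3 -c "
from cell import ctrl
print(ctrl.job_done())"
```

```text
the job is handed in; nothing more can be done
None
```

The job is handed in at about 18.5 s on the robot's clock, with no verdict returned: the key is upright in the lock and turned to the stop, the round key was held down at about 14 N for over a second and released, and the last pictures show nothing else moved.

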